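# Show the chipped paraffin block to the inspection camera

### The job

One of the three paraffin blocks standing in the white rack has a broken wax corner and has to be shown to the inspection camera. First clear the brush that was left across the rack: lay it flat, lengthwise in the empty compartment of the steel instrument tray, and let go of it. Then take the chipped block out of the rack and hold it up in the air in front of the lens, right way up, wax face square to the lens, centred on its line of sight, with the face 12 cm from the glass; finish while still holding it there, motionless, with the other two blocks left standing in their slots and nothing else disturbed.

Things in the scene. Friction and masses are not known exactly. Their poses are not given: they have to be found in the camera images.
- brush: Section brush, 180 mm long, 10 mm wide and high, wooden handle, metal ferrule (11 mm wide), dark bristle tip; about 26 g. At first it lies along the rack, above the blocks, on the two end posts, underside 56 mm above the table. Origin: middle of its underside, balance point 12 mm from it towards the handle; x to the bristles, z up. Handle: x = -90 to +30 mm; take it near the origin.
- tray: Fixed steel instrument tray, 214 x 122 mm, 15 mm high, walls and floor 3 mm thick; x along its length. A lengthwise divider makes two open compartments, each 208 mm long, 56 mm wide and 12 mm deep inside; the one on its +y side holds a spatula, the one on its -y side is empty. Origin: centre of the underside.
- tray_slot (a point): Centre of the floor (3 mm above the table) of the empty tray compartment; x along the compartment, z up.
- rack: Fixed white plastic rack, 150 x 52 mm, base 6 mm thick, dividers and side cheeks 18 mm high at most; three slots in a row at x = -34, 0, +34 mm, each 19 mm in x, 34 mm in y. End posts at x = -69 and +69 mm (10 mm thick, 34 mm wide) rise to 56 mm, fork prongs to 63 mm with an 18 mm gap for the brush. Sides (y) open above the cheeks. Origin: centre of the underside.
- chip_block: Chipped paraffin block, 22 g: grey cassette plate 40 mm tall, 28 wide (y), 6 thick (x -8 to -2), with a wax slab 24 wide, 36 tall, 10 thick in front (x -2 to 8) that lacks its upper +y corner, 14 x 15 mm. Upright in one of the slots, underside 6 mm above the table, wax to the rack's +x. Origin: centre of underside; x out of the wax, z up. Pinch across y at x = -5, z 20 to 40 mm.
- chip_face (a point): Centre of the wax face of the chipped block: 8 mm in x and 18 mm in z from its origin, same axes.
- block_a: Whole paraffin block, like the chipped one but with a full rectangular wax slab. Stands in one of the slots; leave it there. Same origin and axes.
- block_b: Second whole paraffin block, like block_a; leave it in its slot.
- stand: Fixed camera stand: base 130 x 100 x 16 mm, 20 mm column 45 mm behind the origin, 241 mm tall. At its top the camera head, pivot 232 mm above the origin: white box 60 x 46 x 46 mm with a black lens tube 42 mm in diameter, pointing to the stand's -x and down by 0.2 to 0.5 rad (differs each time; stiff, it stays). Origin: underside, below the pivot.
- lens (a point): Centre of the front glass of the camera's lens. Its x axis points from the view into the lens (against the way the camera looks), y is level, z is the camera's upward direction.
- view_spot (a point): The place for the wax face centre: on the line of sight, 120 mm in front of the lens glass, in the air at about 145 to 200 mm above the table. Axes as of the lens: the block is presented with its x, y and z axes along the x, y and z axes of this point.
- spatula: Steel spatula with a dark handle, 180 mm long, 18 mm wide, 6 mm high, lying in the tray's other (+y) compartment; leave it. Origin: underside, half way.
- reagent: Brown reagent bottle, 52 mm in diameter, 110 mm tall, standing on the table; leave it. Origin: centre of the underside.
- specimen: White specimen jar, 56 mm in diameter, 55 mm tall, standing on the table; leave it. Origin: centre of the underside.

How it is judged:
By the outcome, as a careful person would: the job done as asked, in the order asked, and still so for the second after the job is handed in, while the arm keeps its last pose, push and grip.
It also fails if it takes over 53 s, if anything falls off the work surface, if the arm or the gripper's body presses on something with over 40 N, if the wrist force passes 120 N, or if a joint passes its speed limit or range.

### The arm

A 6-joint arm with a two-finger parallel gripper is mounted at the origin on the work surface. World frame = base frame: x ahead of the robot, y to its left, z up, the work surface at z = 0. Lengths are in mm, angles in rad, forces in N, time in s.
With the tool pointing down it reaches from about 275 to 975 mm from the base axis. Payload 8.4 kg.
Tool frame: the origin (TCP) lies midway between the tips of the shut fingers; the grasp point (between the pads) lies 19 mm behind it; z points along the fingers, y is the line along which they close (so a half turn about z gives the same grasp; the last joint's range is limited). The gripper opens to 92 mm and grips with 3 to 60 N. Pads are 20 mm wide; open, the fingers measure 128 mm over their backs; the gripper's body (75 mm by 189 mm) begins 69 mm behind the grasp point.
Start: joints at [-1.198, 0.353, 1.633, -0, 1.155, -0.002], TCP at [228.803, -581.616, 214.583] pointing down, gripper open.
Joint ranges: [-2.63, 2.63], [-0.92, 2.1], [0.06, 2.66], [-1.3, 4.44], [0, 2.69], [-3.02, 3.02]. Speed limits (rad/s): [2.22, 2.22, 2.79, 3.14, 3.14, 3.14].

### API

Orientations are given as a rotation vector (axis times angle).
In Python, from workcell import readout, optics, order gives the robot as it stands. The module is installed in compiled form; this text tells all that it offers.
- The arm moves only by the tool send_rows, never from a script. Its argument "deltas" is one flat list of numbers, 7 for each row, row after row: the shift along the world's x, y, z in m, then the turn, a rotation vector about the world's x, y, z in rad, then the finger opening in m, from 0 to 0.0919. In form: [x, y, z, rx, ry, rz, claw, x, y, z, rx, ry, rz, claw, ...]. A call has 1 to 8 rows; each row shifts and turns the commanded pose from where the row before left it; what a row does not reach is not made up. A row lasts 1/10 s, in which the tool goes at most 50 mm and 8.59 degrees, less where a joint would pass 70% of its speed; a pose out of reach is approached as far as the arm can. A call is refused whole if a number of a shift passes 0.05 or a number of a turn 0.15, either way. A call with a gripper value outside its range is refused whole. The fingers move at their own pace and stop on an object; "grip_force" is the grip in N (left out, the last holds). Time passes only in rows, so rows that do not move let the fingers close. It gives the time, the measured TCP pose, the force, the opening and the grip force at its end, in the units of the state.
- readout.get_obs(): the state, without advancing time (a new reading comes with each control period).
- optics.read_camera(name): name is "scene" or "top"; returns the picture (384x512x3 uint8, red, green, blue); there is no depth.
- optics.camera_info(name): a dict with "vfov" (degrees; the focal length in pixels is half the picture's height over the tangent of half this angle, whatever the lens; pixels are square), "cx", "cy" (the principal point, pixels), "world_to_cam" (4x4, takes a point from world to camera coordinates). Camera axes: x right, y down, z forward; pixel columns grow to the right and rows downward; lengths in mm; the calibration is good to about 2 mm. A picture is of the moment at which its call begins. camera_info takes no time and is no camera call.
- order.close_job(): hands the job in; it is judged then, once.
The state is a dict: "time_s": time; "joint_pos": joint angles; "qvel": joint speeds; "joint_efforts": joint torques, N m; "ee_pos": TCP position; "tcp_rot": TCP orientation; "force": force on the tool from outside, world axes, zero at the start; "moment": the same for the moment, N m; "width": finger opening in mm; "finger_force": force on a finger pad.
Only numpy, scipy, OpenCV 4.12 (cv2) and the standard library are available. Lean on these libraries where they do the work, as an engineer would, in place of code of your own. Each camera call takes 0.05 s, during which the arm holds its last target. There are 200 camera calls.

## Working session

There is one attempt and no reset: what is moved stays moved. The work goes in short steps, Python scripts to look and compute and a tool call to move; the robot and the scene stay as the last step left them, time stands still between calls to the robot, and variables do not carry over. Pictures are saved under pics/ and viewed, at most 10 in all, crops included, and the job is handed in when it is done.

Besides the shell and the picture viewer there is one more tool, called after ">>>" in YAML: its name, and indented under it one key for each argument. send_rows: Moves the arm, as the interface text tells. Its arguments: {"type":"object","properties":{"deltas":{"type":"array"},"grip_force":{"type":"number"}},"required":["deltas"]}

```bash
mkdir -p pics; python3 - <<'E'
from workcell import readout, optics
import cv2,numpy as np
np.set_printoptions(suppress=True,precision=4)
for n in("scene","top"):
    im=optics.read_camera(n); np.save(f"{n}0.npy",im)
    cv2.imwrite(f"pics/{n}0.png",cv2.resize(im[:,:,::-1],(800,600),interpolation=cv2.INTER_CUBIC))
    print(n,optics.camera_info(n))
o=readout.get_obs();print(o)
E
```

```text
scene {'vfov': 57.96637643872602, 'cx': 253.34929663756802, 'cy': 189.61503136215543, 'world_to_cam': array([[   0.481 ,    0.8766,   -0.0134, -272.6382],
       [   0.6662,   -0.3754,   -0.6444, -303.5207],
       [  -0.5699,    0.3011,   -0.7645, 1382.74  ],
       [   0.    ,    0.    ,    0.    ,    1.    ]])}
top {'vfov': 46.90544088851196, 'cx': 257.6423266719676, 'cy': 193.46820244193603, 'world_to_cam': array([[  -0.    ,   -1.    ,   -0.0019,   -8.4233],
       [  -0.9982,    0.0002,   -0.0606,  593.1262],
       [   0.0606,    0.0019,   -0.9982, 1306.7948],
       [   0.    ,    0.    ,    0.    ,    1.    ]])}
{'time_s': 0.1, 'joint_pos': array([-1.1984,  0.3536,  1.634 , -0.    ,  1.1552, -0.0024]), 'qvel': array([-0.0014, -0.0004, -0.0013, -0.0002,  0.001 , -0.0024]), 'joint_efforts': array([ -0.0013, -59.4907, -33.4932,   0.0699,   0.0183,  -0.    ]), 'ee_pos': array([ 228.6538, -581.2089,  213.9358]), 'tcp_rot': array([-3.0854, -0.5852,  0.0004]), 'force': array([-0.2526, -0.4279, -0.8146]), 'moment': array([-0.0269,  0.0215,  0.0462]), 'finger_force': 0.0, 'width': 92.20442603604609}
```

View pics/scene0.png

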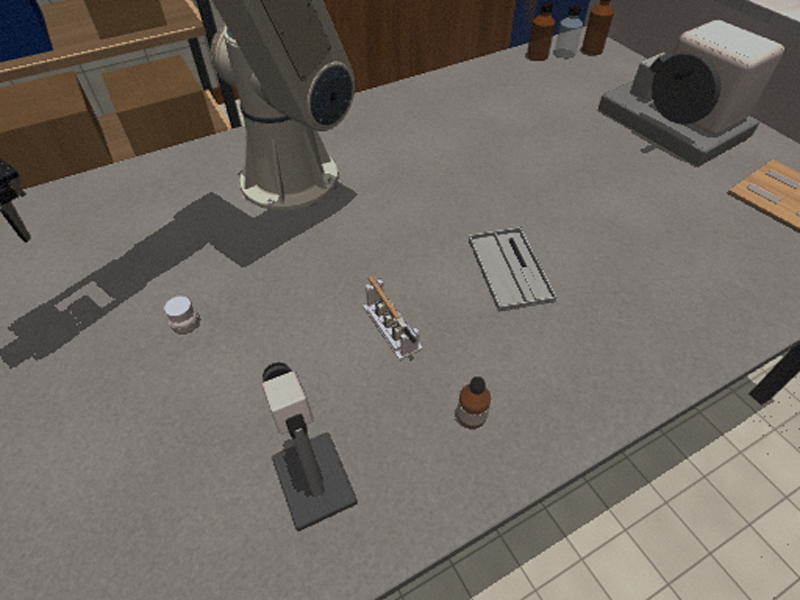

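View pics/top0.png

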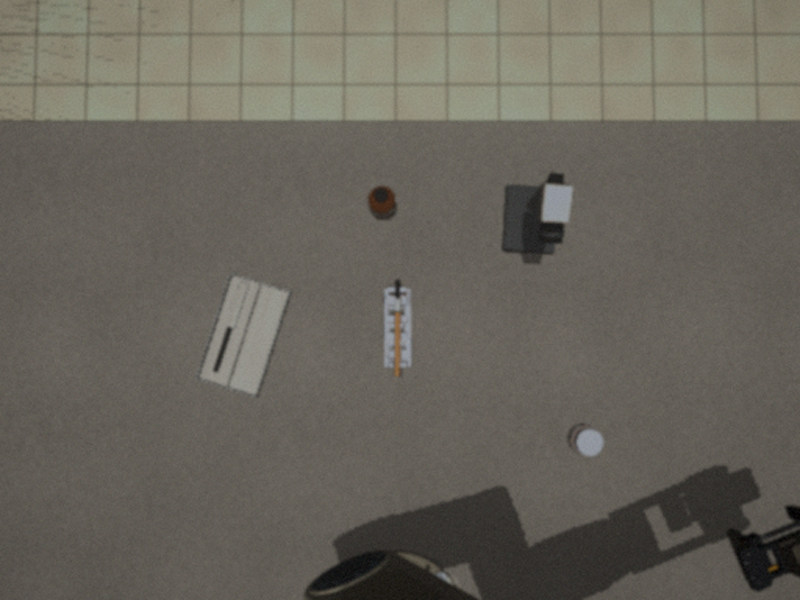

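```bash
cat > h.py <<'E'
import cv2,numpy as np
from workcell import optics,readout
np.set_printoptions(suppress=True,precision=4)
INF={n:optics.camera_info(n) for n in("scene","top")}
def K(n):
    i=INF[n];f=192/np.tan(np.radians(i["vfov"]/2));return np.array([[f,0,i["cx"]],[0,f,i["cy"]],[0,0,1]])
def P(n): return K(n)@INF[n]["world_to_cam"][:3]
def proj(n,X):
    q=P(n)@np.append(X,1);return q[:2]/q[2]
def onz(n,uv,z):
    p=P(n);H=np.c_[p[:,0],p[:,1],p[:,2]*z+p[:,3]];q=np.linalg.solve(H,[uv[0],uv[1],1]);return q[:2]/q[2]
def tri(a,b):
    X=cv2.triangulatePoints(P("scene"),P("top"),np.float64(a).reshape(2,1),np.float64(b).reshape(2,1));return (X[:3]/X[3]).ravel()
def avg(n,k=4): return np.mean([optics.read_camera(n) for _ in range(k)],0)
def crop(im,x,y,w,h,s):
    c=cv2.resize(np.clip(im[y:y+h,x:x+w]*1.3,0,255).astype(np.uint8)[:,:,::-1],None,fx=s,fy=s,interpolation=cv2.INTER_CUBIC)
    for i in range(0,w,5):
        cv2.line(c,(i*s,0),(i*s,8 if (x+i)%10 else 4),(0,255,255),1)
        if (x+i)%10==0: cv2.putText(c,str(x+i),(i*s,18),0,.35,(0,255,255),1)
    for i in range(0,h,5):
        cv2.line(c,(0,i*s),(6,i*s),(0,255,255),1)
        if (y+i)%10==0: cv2.putText(c,str(y+i),(8,i*s+4),0,.35,(0,255,255),1)
    return c
def mont(name,items,W=800,H=600):
    o=np.zeros((H,W,3),np.uint8)
    for c,x,y in items:
        h=min(c.shape[0],H-y);w=min(c.shape[1],W-x);o[y:y+h,x:x+w]=c[:h,:w]
    cv2.imwrite(name,o)
E
python3 - <<'E'
from h import *
s=avg("scene");t=avg("top");np.save("s.npy",s);np.save("t.npy",t)
mont("pics/A.png",[(crop(s,225,170,50,64,9),0,0),(crop(t,238,175,34,66,9),470,0)])
mont("pics/B.png",[(crop(t,125,170,65,90,4),0,0),(crop(s,295,140,65,60,4),0,365),(crop(t,315,105,60,70,4),270,0),(crop(s,165,225,65,115,4),530,0)])
E
```

```text
(no output)
```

View pics/A.png

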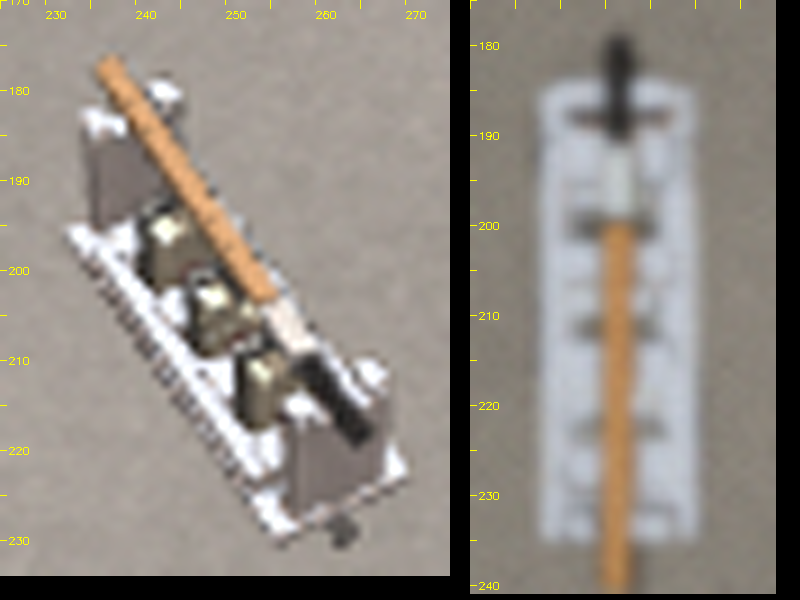

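View pics/B.png

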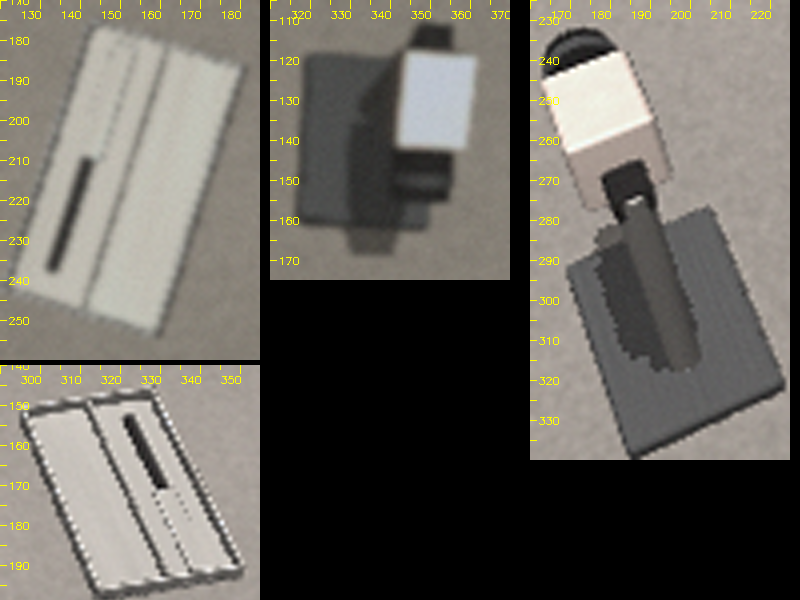

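```bash
python3 - <<'E'
from h import *
print("tail",tri((237,177.2),(254.3,240.3)),"tip",tri((265.2,218.3),(254.3,179.2)))
T=[(149.25,176.75),(185.75,186.75),(164.5,253.75),(128,242.5)]
S=[(333,146.75),(300.5,152),(319.25,197.5),(355.75,190.75)]
for t in T:
    print(onz("top",t,15), [ (i,tri(s,t).round(1)) for i,s in enumerate(S)])
for s in S: print(onz("scene",s,15))
for p in [(246.1,183.9),(263,183.9),(263,235),(246.1,235)]: print("rack",onz("top",p,6))
# rack scene corners: base near-left? 
for p in [(232.8,196.5),(255.5,229.5),(269.5,222)]: print("rackS",onz("scene",p,6))
E
```

```text
tail [455.8194   1.9633  58.8706] tip [632.73     1.7349  56.163 ]
[643.7427 317.6061] [(0, array([616.7, 256.1, 206.1])), (1, array([611.1, 219.5, 227. ])), (2, array([630.7, 287.6,  -8. ])), (3, array([647. , 323.4,   3.2]))]
[613.5558 207.4715] [(0, array([609.8, 187.5, 226.3])), (1, array([592.3, 162.2, 209.5])), (2, array([614.7, 209.8,   3.6])), (3, array([644.8, 234.3,  57.9]))]
[413.5802 268.785 ] [(0, array([451. , 297.3,  55.1])), (1, array([413.4, 272.2,   4. ])), (2, array([ 402.6,  366. , -330.2])), (3, array([ 448.1,  419.8, -300.2]))]
[446.8993 378.083 ] [(0, array([448.4, 383.5,   6.1])), (1, array([432.1, 348.1,   0.4])), (2, array([ 413.5,  469.9, -370.4])), (3, array([ 452.4,  507.6, -317.9]))]
[457.5716 381.3616]
[423.302  266.7854]
[621.8385 203.8824]
[655.8327 320.0055]
rack [622.8498  26.4509]
rack [622.8398 -24.6631]
rack [468.8881 -24.5441]
rack [468.887   26.2139]
rackS [479.3992 -26.1455]
rackS [623.4443 -23.8036]
rackS [620.5333  25.4676]
```

```bash
python3 - <<'E'
from h import *
t=np.load("t.npy");s=np.load("s.npy")
g=cv2.GaussianBlur(t.astype(np.float32),(3,3),0)@[.3,.5,.2]
d=np.abs(np.diff(g,axis=0))[60:100]
r=(d*np.arange(60,100)[:,None]).sum(0) # weak
def sub(d,i):
    i=int(i);i=min(max(i,1),len(d)-2);a,b,c=d[i-1:i+2];return i+.5*(a-c)/(a-2*b+c)
e=np.array([60.5+sub(d[:,c],d[:,c].argmax()) for c in range(0,512)])
m=[np.median(e[i:i+32]) for i in range(0,512,32)];print(np.round(m,2))
# scene edge: from (380,600)/1.5625 to (800,345)/1.5625
g=cv2.GaussianBlur(s.astype(np.float32),(3,3),0)@[.3,.5,.2]
out=[]
for c in range(250,505,8):
    y0=384-(c-243)*(163/269)
    lo=int(max(y0-14,0));col=np.abs(np.diff(g[lo:min(lo+28,384),c]));out.append((c,lo+.5+col.argmax()))
o=np.array(out);p=np.polyfit(o[:,0],o[:,1],1);print(np.c_[o,o[:,1]-np.polyval(p,o[:,0])].round(1)[::2])
E
```

```text
[76.15 76.41 76.45 76.44 76.42 76.46 76.46 76.44 76.43 76.45 76.48 76.42
 76.4  76.42 76.48 76.44]
[[250.  376.5   0.5]
 [266.  366.5   0.1]
 [282.  356.5  -0.2]
 [298.  347.5   0.5]
 [314.  337.5   0.2]
 [330.  327.5  -0.1]
 [346.  317.5  -0.4]
 [362.  308.5   0.3]
 [378.  298.5  -0. ]
 [394.  288.5  -0.4]
 [410.  278.5  -0.7]
 [426.  268.5  -1. ]
 [442.  259.5  -0.3]
 [458.  249.5  -0.6]
 [474.  239.5  -0.9]
 [490.  232.5   1.8]]
```

>>> send_rows:
  deltas: [0.02, 0.036, 0, 0, 0, -0.024, 0.05, 0.02, 0.036, 0, 0, 0, -0.024, 0.05, 0.02, 0.036, 0, 0, 0, -0.024, 0.05, 0.02, 0.036, 0, 0, 0, -0.024, 0.05, 0.02, 0.036, 0, 0, 0, -0.024, 0.05, 0.02, 0.036, 0, 0, 0, -0.024, 0.05, 0.02, 0.036, 0, 0, 0, -0.024, 0.05, 0.02, 0.036, 0, 0, 0, -0.024, 0.05]
  grip_force: 15

```text
time_s: 1.3
ee_pos: [389.4, -292.2, 214.8]
tcp_rot: [3.128, 0.285, 0.001]
force: [0.4, 0.2, 0.4]
width: 50.5
finger_force: 0.0
```

>>> send_rows:
  deltas: [0.02, 0.036, -0.01, 0, 0, -0.024, 0.05, 0.02, 0.036, -0.01, 0, 0, -0.024, 0.05, 0.02, 0.036, -0.01, 0, 0, -0.024, 0.05, 0.02, 0.036, -0.01, 0, 0, -0.024, 0.05, 0.02, 0.036, -0.01, 0, 0, -0.024, 0.05, 0.02, 0.036, -0.01, 0, 0, -0.024, 0.05, 0.02, 0.036, -0.01, 0, 0, -0.024, 0.05, 0, 0, 0, 0, 0, 0, 0.05]

```text
time_s: 2.1
ee_pos: [530.3, -38.0, 143.6]
tcp_rot: [-3.14, -0.027, 0.0]
force: [-0.8, -0.4, 0.6]
width: 50.2
finger_force: 0.0
```

>>> send_rows:
  deltas: [0.003, 0.02, -0.02, 0, 0, -0.009, 0.05, 0.003, 0.02, -0.02, 0, 0, -0.008, 0.05, 0, 0, -0.014, 0, 0, 0, 0.05, 0, 0, 0, 0, 0, 0, 0.05]

```text
time_s: 2.5
ee_pos: [533.3, -2.1, 89.0]
tcp_rot: [3.141, -0.002, -0.005]
force: [-0.5, 0.9, -0.5]
width: 50.2
finger_force: 0.0
```

```bash
python3 - <<'E'
from h import *
o=readout.get_obs();p=o["ee_pos"];print(p,o["tcp_rot"],proj("scene",p),proj("top",p))
s=avg("scene",2)
mont("pics/C.png",[(crop(s,220,140,66,84,7),0,0)],480,600)
# tray fine: light mask in top
t=np.load("t.npy");m=cv2.inRange(t.mean(2)[168:258,122:192],138,255)
c=max(cv2.findContours(m,0,1)[0],key=cv2.contourArea)
r=cv2.minAreaRect(c);print(r);b=cv2.boxPoints(r)+[122,168]
b=np.array([onz("top",q,3) for q in b]);print(b,b.mean(0))
print([np.linalg.norm(b[i]-b[i-1]) for i in range(4)])
E
```

```text
[533.2905  -2.0576  89.018 ] [ 3.1413 -0.0016 -0.0051] [246.7906 187.9509] [255.3221 213.0874]
((43.29130935668945, 48.91777038574219), (16.23052406311035, 66.82498168945312), 17.927919387817383)
[[435.2037 323.3887]
 [627.0085 263.8624]
 [611.8074 216.858 ]
 [420.2757 276.7425]] [523.5738 270.2129]
[np.float64(48.97665227175982), np.float64(200.8294590633639), np.float64(49.40128249577607), np.float64(200.67523994746102)]
```

View pics/C.png

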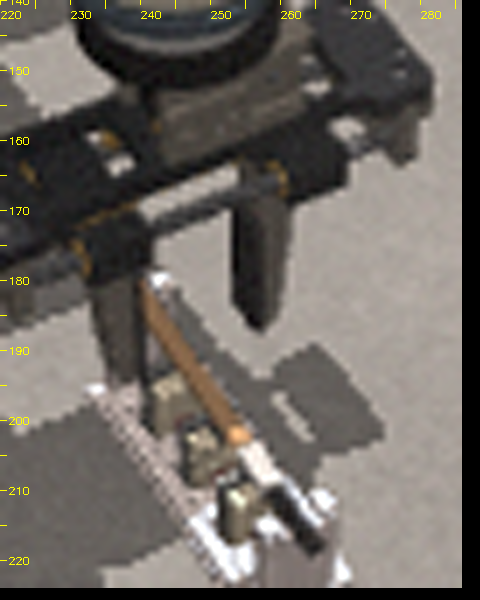

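>>> send_rows:
  deltas: [0.002, 0.0035, -0.015, 0, 0, 0, 0.04, 0, 0, -0.0165, 0, 0, 0, 0.04, 0, 0, 0, 0, 0, 0, 0.04]

```text
time_s: 2.9
ee_pos: [535.7, 1.5, 57.5]
tcp_rot: [3.142, -0.004, -0.004]
force: [0.0, -0.6, -0.1]
width: 39.9
finger_force: 0.0
```

>>> send_rows:
  deltas: [0, 0, 0, 0, 0, 0, 0.02, 0, 0, 0, 0, 0, 0, 0.005, 0, 0, 0, 0, 0, 0, 0.005, 0, 0, 0, 0, 0, 0, 0.005, 0, 0, 0, 0, 0, 0, 0.005]

```text
time_s: 3.4
ee_pos: [537.2, 1.8, 59.6]
tcp_rot: [3.142, -0.003, 0.001]
force: [0.2, -0.3, 2.1]
width: 9.4
finger_force: 15.0
```

>>> send_rows:
  deltas: [0, 0, 0.01, 0, 0, 0, 0.005, 0, 0, 0.02, 0, 0, 0, 0.005, 0, 0, 0.025, 0, 0, 0, 0.005, 0, 0, 0.025, 0, 0, 0, 0.005, 0, 0, 0, 0, 0, 0, 0.005]

```text
time_s: 3.9
ee_pos: [539.0, 1.9, 142.8]
tcp_rot: [-3.142, 0.003, -0.009]
force: [-0.3, 0.5, 0.3]
width: 9.5
finger_force: 15.0
```

>>> send_rows:
  deltas: [-0.0028, 0.0335, 0, 0, 0, -0.038, 0.005, -0.0028, 0.0335, 0, 0, 0, -0.038, 0.005, -0.0028, 0.0335, 0, 0, 0, -0.038, 0.005, -0.0028, 0.0335, 0, 0, 0, -0.038, 0.005, -0.0028, 0.0335, 0, 0, 0, -0.038, 0.005, -0.0028, 0.0335, 0, 0, 0, -0.038, 0.005, -0.0028, 0.0335, 0, 0, 0, -0.038, 0.005, -0.0028, 0.0335, 0, 0, 0, -0.038, 0.005]

```text
time_s: 4.7
ee_pos: [513.7, 271.1, 138.5]
tcp_rot: [3.104, -0.481, -0.001]
force: [0.7, 0.2, 0.5]
width: 9.9
finger_force: 15.0
```

>>> send_rows:
  deltas: [0, 0, -0.03, 0, 0, 0, 0.005, 0, 0, -0.03, 0, 0, 0, 0.005, 0, 0, -0.03, 0, 0, 0, 0.005, 0, 0, 0, 0, 0, 0, 0.005, 0, 0, 0, 0, 0, 0, 0.005]

```text
time_s: 5.2
ee_pos: [513.9, 269.6, 48.8]
tcp_rot: [3.104, -0.479, -0.002]
force: [-0.0, 0.9, 0.1]
width: 10.0
finger_force: 15.0
```

```bash
python3 - <<'E'
from h import *
o=readout.get_obs();p=o["ee_pos"];print(p,o["tcp_rot"],o["width"])
s=avg("scene",3);t=avg("top",3);np.save("s2.npy",s);np.save("t2.npy",t)
mont("pics/D.png",[(crop(s,222,165,50,66,8),0,0),(crop(t,240,180,28,60,7),405,0),(crop(s,290,120,66,84,3),602,0),(crop(t,120,165,70,92,3),602,255)])
E
```

```text
[513.9339 269.6097  48.849 ] [ 3.1038 -0.479  -0.0022] 9.982903327266976
```

View pics/D.png

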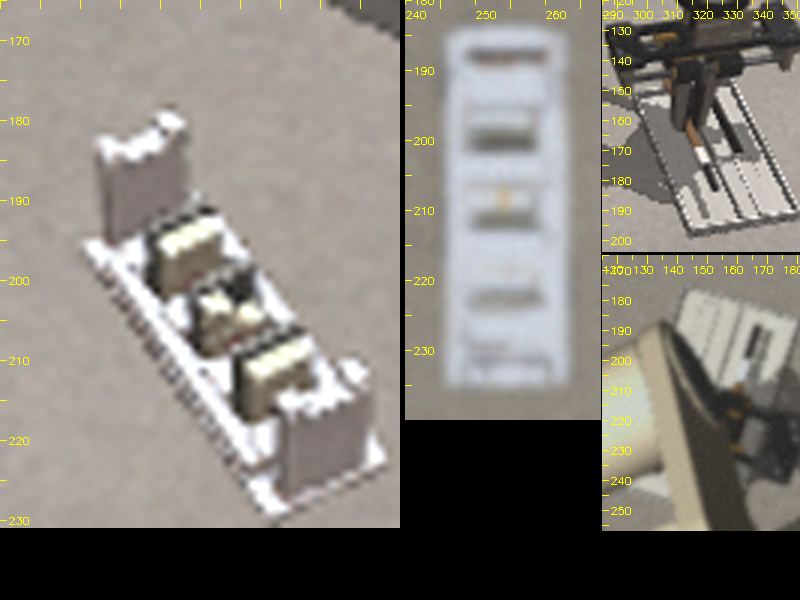

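```bash
python3 - <<'E'
from h import *
c,s=np.cos(-.304),np.sin(-.304)
p=np.array([513.9,269.6,48.8])
print("tip",proj("scene",p+[97.5*c,97.5*s,3]))
# tray model from hypothesised compartment centre
for o in [(524,268.5),(521,268.5),(527,268.5),(524,265)]:
    R=np.array([[c,-s],[s,c]])
    f=lambda x,y,z:proj("scene",np.append(np.array(o)+R@[x,y],z)).round(1)
    print(o,"near-left top",f(107,-31,15),"far-left",f(-107,-31,15),"div near",f(105,29.5,15), "div far",f(-105,29.5,15),"near right",f(107,91,15),"far right",f(-107,91,15))
E
```

```text
tip [327.6763 182.2157]
(524, 268.5) near-left top [319.1 196. ] far-left [299.8 149.8] div near [337.3 192.5] div far [316.5 147.6] near right [356.1 189.8] far right [332.9 144.8]
(521, 268.5) near-left top [318.5 195.4] far-left [299.3 149.2] div near [336.7 191.8] div far [316.  147.1] near right [355.4 189.2] far right [332.4 144.3]
(527, 268.5) near-left top [319.7 196.7] far-left [300.3 150.3] div near [337.9 193.1] div far [317.  148.2] near right [356.7 190.5] far right [333.4 145.3]
(524, 265) near-left top [318.2 196.5] far-left [299.  150.1] div near [336.4 192.9] div far [315.7 148. ] near right [355.2 190.2] far right [332.1 145.1]
```

>>> send_rows:
  deltas: [0.004, 0.001, -0.015, 0, 0, 0, 0.005, 0, 0, -0.014, 0, 0, 0, 0.005, 0, 0, -0.008, 0, 0, 0, 0.005, 0, 0, -0.003, 0, 0, 0, 0.005, 0, 0, 0, 0, 0, 0, 0.005]

```text
time_s: 6.0
ee_pos: [517.8, 270.6, 8.2]
tcp_rot: [3.104, -0.479, -0.002]
force: [1.0, -0.3, -0.7]
width: 9.8
finger_force: 15.0
```

>>> send_rows:
  deltas: [0, 0, -0.0015, 0, 0, 0, 0.005, 0, 0, -0.001, 0, 0, 0, 0.005, 0, 0, 0, 0, 0, 0, 0.005]

```text
time_s: 6.3
ee_pos: [518.6, 271.0, 7.2]
tcp_rot: [-3.104, 0.479, -0.001]
force: [-1.3, -0.6, 4.2]
width: 9.6
finger_force: 15.0
```

>>> send_rows:
  deltas: [0, 0, 0, 0, 0, 0, 0.013, 0, 0, 0, 0, 0, 0, 0.016, 0, 0, 0, 0, 0, 0, 0.016, 0, 0, 0.01, 0, 0, 0, 0.016, 0, 0, 0.025, 0, 0, 0, 0.03, 0, 0, 0.035, 0, 0, 0, 0.04, 0, 0, 0.035, 0, 0, 0, 0.05, 0, 0, 0, 0, 0, 0, 0.05]

```text
time_s: 7.1
ee_pos: [521.3, 272.4, 116.9]
tcp_rot: [-3.1, 0.478, -0.01]
force: [0.3, 0.1, 0.2]
width: 46.0
finger_force: 0.0
```

>>> send_rows:
  deltas: [0.0025, -0.034, 0.001, 0, 0, 0.038, 0.05, 0.0025, -0.034, 0, 0, 0, 0.038, 0.05, 0.0025, -0.034, 0, 0, 0, 0.038, 0.05, 0.0025, -0.034, 0, 0, 0, 0.038, 0.05, 0.0025, -0.034, 0, 0, 0, 0.038, 0.05, 0.0025, -0.034, 0, 0, 0, 0.038, 0.05, 0.0025, -0.034, 0, 0, 0, 0.038, 0.05, 0.0025, -0.034, 0, 0, 0, 0.04, 0.05]

```text
time_s: 7.9
ee_pos: [538.1, -2.5, 112.4]
tcp_rot: [-3.142, -0.002, 0.0]
force: [0.1, -0.6, 0.9]
width: 50.1
finger_force: 0.0
```

>>> send_rows:
  deltas: [0, 0, 0, 0, 0, 0, 0.05, 0, 0, 0, 0, 0, 0, 0.05]

```text
time_s: 8.1
ee_pos: [538.1, -1.5, 112.4]
tcp_rot: [-3.141, 0.004, 0.001]
force: [-0.3, 0.2, -0.3]
width: 50.0
finger_force: 0.0
```

```bash
python3 - <<'E'
from h import *
o=readout.get_obs();p=o["ee_pos"];print(p,o["tcp_rot"],o["width"])
s=avg("scene",4);t=np.load("t.npy");np.save("s3.npy",s)
# stand (static): average w/ first images
s0=np.load("s.npy")
t=(t*2+np.load("t2.npy"))/3
mont("pics/E.png",[(crop(s,160,222,36,62,9),0,0),(crop(t,330,105,42,58,8),330,0),(crop(s,295,140,62,60,2),672,0),(crop(s0,225,170,50,64,2),672,130),(crop(s,215,160,50,64,2),672,270)])
E
```

```text
[538.1401  -1.497  112.3919] [-3.1413  0.0043  0.0007] 49.99894436236703
```

View pics/E.png

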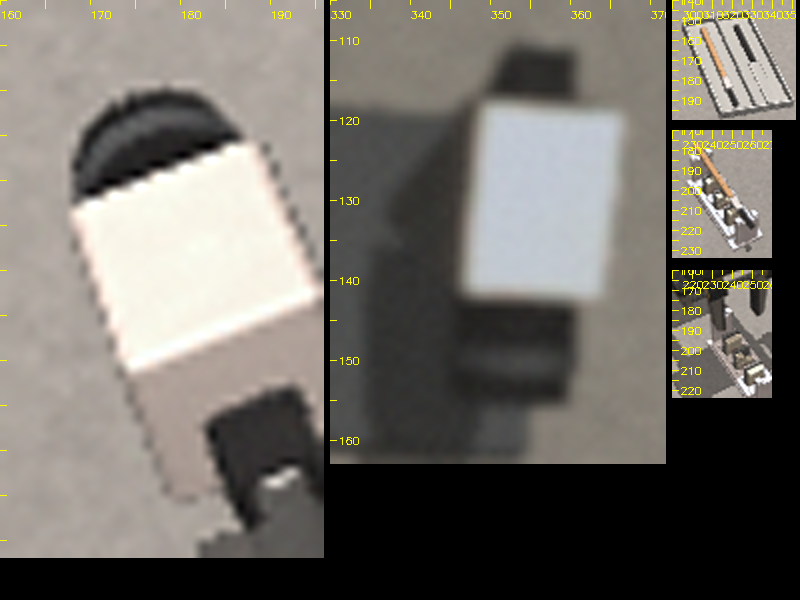

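```bash
cat > fit.py <<'E'
from h import *
from scipy.optimize import least_squares
A=lambda X,Y,x0,y0,s,ox=0:np.array([x0+(X-ox+.5)/s-.5,y0+(Y+.5)/s-.5])
S=[A(*q,160,222,9) for q in[(72,210),(248,143),(322,297),(128,371)]]  # FL FR BR BL in scene (image)
T=[A(*q,330,105,8,330) for q in[(606,300),(463,290),(486,100),(625,112)]] # same physical order
# scene-left = -y ; top-right = -y
for a,b in zip(S,T): print(tri(a,b).round(1))
def axes(yaw,t):
    ax=np.array([np.cos(t)*np.cos(yaw),np.cos(t)*np.sin(yaw),np.sin(t)])
    ay=np.array([-np.sin(yaw),np.cos(yaw),0]);return ax,ay,np.cross(ax,ay)
C=[(-1,-1),(-1,1),(1,1),(1,-1)]
def res(p):
    c=p[:3];ax,ay,az=axes(p[3],p[4]);r=[]
    for (i,j),a,b in zip(C,S,T):
        X=c+30*i*ax+23*j*ay+23*az
        r+=[*(proj("scene",X)-a),*(proj("top",X)-b)]
    X=c-30*ax-23*ay-23*az
    B=c+30*ax-23*ay-23*az
    r+=list(proj("scene",B)-A(180,498,160,222,9))
    th=np.linspace(0,2*np.pi,120);f=c-(30+p[5])*ax
    rim=[f+21*(np.cos(h)*ay+np.sin(h)*az) for h in th]
    rs=np.array([proj("scene",q) for q in rim]);rt=np.array([proj("top",q) for q in rim])
    a=A(165,87,160,222,9);b=A(72,170,160,222,9)
    r+=[rs[:,1].min()-a[1],rs[:,0].min()-b[0],rt[:,1].max()-A(0,404,330,105,8,330)[1]]
    return np.array(r)
if __name__=="__main__":
    q=least_squares(res,[750,-235,232,0,.35,30]);p=q.x;print(p,q.cost);print(q.fun.round(2))
    print("sd",np.sqrt(np.diag(np.linalg.inv(q.jac.T@q.jac)))*.4)
    ax,ay,az=axes(p[3],p[4]);l=p[:3]-(30+p[5])*ax;v=l-120*ax
    print("lens",l,"view",v,"ax",ax,"az",az)
    # base corners check at z=16 (top view, pic B)
    for X,Y in[(305,55),(297,222),(428,228)]: print(onz("top",A(X,Y,315,105,4,270),16))
    for X,Y in[(570,270),(635,460),(783,385),(711,207)]: print("s",onz("scene",A(X,Y,165,225,4,530),16))
E
python3 fit.py
```

```text
[ 707.9 -274.3  245. ]
[ 710.9 -231.   244.1]
[ 766.9 -234.4  262.3]
[ 763.2 -277.3  262.1]
[ 743.5192 -254.2966  232.3609   -0.0659    0.305    33.0148] 6.321223295339389
[-0.67 -0.43  0.19  0.49  1.24 -1.21 -0.35  0.54  0.74 -0.73 -0.54  0.01
 -0.57  0.19  0.75 -0.28 -0.15  2.41  0.04 -0.27 -0.04]
sd [0.5017 0.272  0.7401 0.0071 0.0139 1.054 ]
lens [ 683.5427 -250.3365  213.4398] view [ 569.3286 -242.7952  177.4082] ax [ 0.9518 -0.0628  0.3003] az [-0.2996  0.0198  0.9539]
[ 821.0246 -207.5342]
[ 693.788  -200.3651]
[ 689.2151 -298.8666]
s [ 695.0432 -299.2388]
s [ 823.5397 -306.922 ]
s [ 826.4498 -212.2871]
s [ 699.1503 -202.7268]
```

>>> send_rows:
  deltas: [0.003, 0.002, -0.02, 0, 0, 0, 0.05, 0, 0, -0.015, 0, 0, 0, 0.05, 0, 0, 0, 0, 0, 0, 0.05]

```text
time_s: 8.6
ee_pos: [540.0, 1.9, 75.9]
tcp_rot: [-3.142, -0.002, 0.005]
force: [-0.6, 0.3, -0.7]
width: 50.2
finger_force: 0.0
```

>>> send_rows:
  deltas: [0.001, -0.0005, -0.02, 0, 0, 0, 0.05, 0, 0, -0.02, 0, 0, 0, 0.05, 0, 0, -0.0095, 0, 0, 0, 0.045, 0, 0, 0, 0, 0, 0, 0.045, 0, 0, 0, 0, 0, 0, 0.04]
  grip_force: 12

```text
time_s: 9.1
ee_pos: [542.8, 0.6, 28.7]
tcp_rot: [-3.142, -0.0, -0.001]
force: [-0.9, 0.2, -0.6]
width: 40.5
finger_force: 0.0
```

>>> send_rows:
  deltas: [-0.001, 0, -0.001, 0, 0, 0, 0.04, 0, 0, 0, 0, 0, 0, 0.034, 0, 0, 0, 0, 0, 0, 0.03, 0, 0, 0, 0, 0, 0, 0.026, 0, 0, 0, 0, 0, 0, 0.022, 0, 0, 0, 0, 0, 0, 0.022]

```text
time_s: 9.7
ee_pos: [541.7, 0.4, 27.5]
tcp_rot: [3.142, -0.0, 0.001]
force: [-1.0, -0.7, 6.1]
width: 28.0
finger_force: 12.0
```

>>> send_rows:
  deltas: [0, 0, 0.006, 0, 0, 0, 0.022, 0, 0, 0.01, 0, 0, 0, 0.022, 0, 0, 0.02, 0, 0, 0, 0.022, 0, 0, 0.03, 0, 0, 0, 0.022, 0, 0, 0.03, 0, 0, 0, 0.022, 0, 0, 0.03, 0, 0, 0, 0.022, 0, 0, 0.03, 0, 0, 0, 0.022, 0, 0, 0, 0, 0, 0, 0.022]
  grip_force: 20

```text
time_s: 10.5
ee_pos: [543.9, 0.4, 187.8]
tcp_rot: [-3.142, 0.0, -0.012]
force: [0.1, -0.7, -0.0]
width: 27.6
finger_force: 20.0
```

>>> send_rows:
  deltas: [0.0015, -0.03, 0, 0, -0.038, 0, 0.022, 0.0015, -0.03, 0, 0, -0.038, 0, 0.022, 0.0015, -0.03, 0, 0, -0.038, 0, 0.022, 0.0015, -0.03, 0, 0, -0.038, 0, 0.022, 0.0015, -0.03, 0, 0, -0.038, 0, 0.022, 0.0015, -0.03, -0.003, 0, -0.038, 0, 0.022, 0.0015, -0.03, -0.003, 0, -0.038, 0, 0.022, 0.0015, -0.03, -0.004, 0, -0.039, 0, 0.022]

```text
time_s: 11.3
ee_pos: [553.0, -240.8, 172.8]
tcp_rot: [3.104, -0.0, 0.479]
force: [-0.1, 0.2, 0.2]
width: 27.4
finger_force: 20.0
```

>>> send_rows:
  deltas: [0, 0, 0, 0, 0, -0.032, 0.022, 0, 0, 0, 0, 0, -0.032, 0.022, 0, 0, 0, 0, 0, 0, 0.022, 0, 0, 0, 0, 0, 0, 0.022]

```text
time_s: 11.7
ee_pos: [553.1, -239.3, 172.8]
tcp_rot: [3.095, -0.098, 0.475]
force: [-0.4, -0.1, -0.9]
width: 27.9
finger_force: 20.0
```

```bash
python3 - <<'E'
from h import *
from fit import axes
from scipy.spatial.transform import Rotation as R
def pose(): o=readout.get_obs();return o["ee_pos"],R.from_rotvec(o["tcp_rot"]).as_matrix(),o
p,M,o=pose()
ax,ay,az=axes(-.064,.305)
print(p,M.round(3),"want z",-az,o["width"])
print("y",ay,"x",ax)
s=avg("scene",4);t=avg("top",4);np.save("s4.npy",s);np.save("t4.npy",t)
print(proj("scene",p),proj("top",p))
mont("pics/F.png",[(crop(s,140,185,66,75,8),0,0),(crop(t,315,125,50,90,5),540,0)])
E
```

```text
[ 707.9 -274.3  245. ]
[ 710.9 -231.   244.1]
[ 766.9 -234.4  262.3]
[ 763.2 -277.3  262.1]
[ 553.1246 -239.3172  172.8037] [[ 0.952 -0.063  0.299]
 [-0.06  -0.998 -0.019]
 [ 0.3   -0.    -0.954]] want z [ 0.2997 -0.0192 -0.9538] 27.923933659274756
y [0.064 0.998 0.   ] x [ 0.9519 -0.061   0.3003]
[165.5515 207.0545] [345.0469 205.037 ]
```

View pics/F.png

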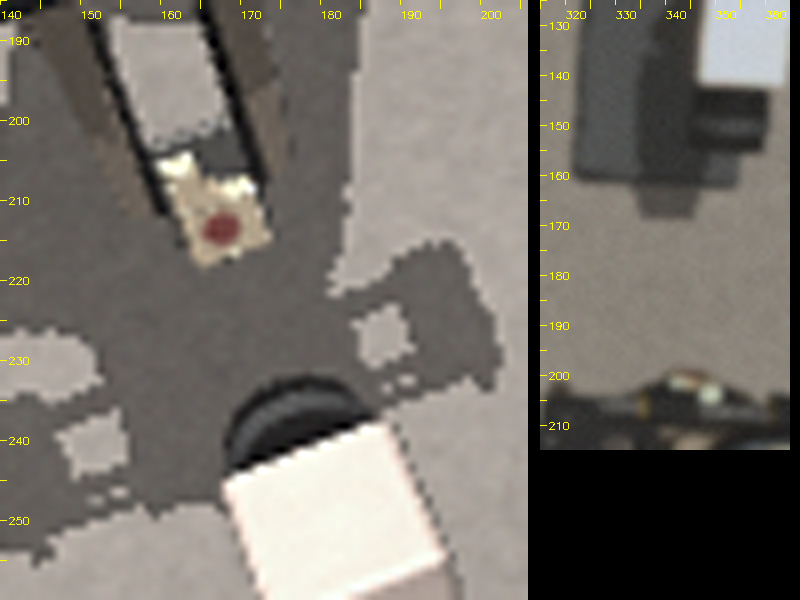

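```bash
python3 - <<'E'
from fit import *
p=np.array([553.1,-239.3,172.8]);ax,ay,az=axes(-.0625,.304);Rb=np.c_[ax,ay,az]
pts=[(8,-12,0),(8,12,0),(8,12,21),(8,-2,21),(8,-2,36),(8,-12,36),(-2,-12,36),(-2,-2,36),(-2,12,21)]
def pic(dx,zt,dy=0):
    o=p-Rb@[-5+dx,dy,zt]
    return np.array([ (proj("scene",o+Rb@q)+.5-[140,185])*8-.5 for q in pts])
for a in[(0,21),(.7,21.5),(0,19),(3,21)]: print(a,pic(*a).round(0).tolist())
obs=np.array([(200,268),(271,238)]);
c=-INF["scene"]["world_to_cam"][:3,:3].T@INF["scene"]["world_to_cam"][:3,3];d=p-c;print("ray in block axes",Rb.T@(d/np.linalg.norm(d)))
# tilt refit without weak corner, z fixed
q=least_squares(lambda x:np.delete(res(np.r_[x[:2],232,x[2:]]),[16,17]),[743,-254,-.065,.305,33]);x=q.x;print(x)
ax,ay,az=axes(x[2],x[3]);l=np.r_[x[:2],232]-(30+x[4])*ax;print("lens",l,"view",l-120*ax)
E
```

```text
[ 707.9 -274.3  245. ]
[ 710.9 -231.   244.1]
[ 766.9 -234.4  262.3]
[ 763.2 -277.3  262.1]
(0, 21) [[198.0, 268.0], [272.0, 241.0], [254.0, 188.0], [210.0, 203.0], [196.0, 165.0], [164.0, 176.0], [158.0, 160.0], [190.0, 148.0], [247.0, 171.0]]
(0.7, 21.5) [[198.0, 268.0], [272.0, 241.0], [254.0, 188.0], [210.0, 204.0], [196.0, 165.0], [164.0, 176.0], [158.0, 160.0], [190.0, 148.0], [247.0, 172.0]]
(0, 19) [[196.0, 263.0], [271.0, 236.0], [252.0, 182.0], [208.0, 198.0], [195.0, 159.0], [162.0, 171.0], [156.0, 154.0], [188.0, 143.0], [246.0, 166.0]]
(3, 21) [[196.0, 263.0], [270.0, 236.0], [252.0, 183.0], [208.0, 198.0], [194.0, 160.0], [162.0, 171.0], [156.0, 155.0], [188.0, 144.0], [245.0, 167.0]]
ray in block axes [-0.8404  0.0183 -0.5416]
[ 744.3864 -254.6713   -0.0665    0.3176   34.2956]
lens [ 683.4406 -250.6117  211.9241] view [ 569.6924 -243.0348  174.4547]
```

```bash
cat > r.py <<'E'
from fit import *
from scipy.optimize import minimize
s=np.load("s.npy").mean(2);t=np.load("t.npy").mean(2)
V={"scene":(s,162,226,40,42),"top":(t,340,112,32,36)}
for n,(im,x,y,w,h) in V.items():
    c=im[y:y+h,x:x+w];print(n,np.percentile(c,[5,25,50,75,95]).round())
lohi={"scene":(185,None),"top":(110,None)}
print("scene back face",s[268:272,179:181].mean(),"top face",s[248:254,178:184].mean(),"bg",s[230:236,195:200].mean(),"top:",t[125:135,352:360].mean(),t[145,340:343].mean(),t[130,369:372].mean())
def soft(n):
    im,x,y,w,h=V[n];c=im[y:y+h,x:x+w]
    hi=s[248:254,178:184].mean() if n=="scene" else t[125:135,352:360].mean()
    lo=s[268:272,179:181].mean() if n=="scene" else t[130,369:372].mean()
    return np.clip((c-lo)/(hi-lo),0,1)
M={n:soft(n) for n in V};SS=8
def cost(p,detail=False,sig={"scene":.5,"top":.8}):
    X=np.r_[p[:2],p[4]];ax,ay,az=axes(p[2],p[3]);e=0
    for n,(im,x,y,w,h) in V.items():
        q=np.array([(proj(n,X+30*i*ax+23*j*ay+23*az)+.5-[x,y])*SS-.5 for i,j in C])
        r=np.zeros((h*SS,w*SS),np.uint8);cv2.fillPoly(r,[np.round(q*16).astype(np.int32)],255,shift=4)
        r=cv2.GaussianBlur(cv2.resize(r.astype(np.float32)/255,(w,h),interpolation=cv2.INTER_AREA),(0,0),sig[n])
        f=((r-M[n])**2).sum();e+=f
        if detail: print(n,f)
    return e
if __name__=="__main__":
  for z in(None,232):
    f=(lambda p:cost(p)+((p[4]-232)/3)**2*.0) if z is None else (lambda p:cost(np.r_[p[:4],z]))
    p0=[743.8,-254.5,-.065,.31,232]
    q=minimize(f,p0,method="Nelder-Mead",options=dict(initial_simplex=np.array([p0]+[np.array(p0)+d for d in np.diag([4,4,.05,.06,4])]),xatol=.005,fatol=1e-3,maxiter=900))
    p=q.x.copy();p[4]=z or p[4];print(p,q.fun);cost(p,True)
    ax,ay,az=axes(p[2],p[3])
    g=least_squares(lambda L:res(np.r_[p[0],p[1],p[4],p[2],p[3],L])[18:],[33.]);print("L",g.x,g.fun)
    l=np.r_[p[0],p[1],p[4]]-(30+g.x[0])*ax;print("lens",l,"view",l-120*ax)
E
python3 r.py
```

```text
[ 707.9 -274.3  245. ]
[ 710.9 -231.   244.1]
[ 766.9 -234.4  262.3]
[ 763.2 -277.3  262.1]
scene [ 41. 120. 123. 164. 182.]
top [ 31.  56.  97. 149. 153.]
scene back face 116.36458333333333 top face 181.15972222222223 bg 123.49722222222222 top: 151.95520833333336 37.97222222222222 95.47222222222223
[ 744.249  -254.491    -0.0503    0.31    231.7596] 45.95552812173904
scene 26.005949231487755
top 19.94957889025129
L [34.0512] [ 0.4314 -0.6429  0.1176]
lens [ 683.3289 -251.4252  212.2176] view [ 569.1949 -245.6814  175.6056]
[ 744.2057 -254.7968   -0.0625    0.3117  232.    ] 45.95508208586058
scene 25.29474247797691
top 20.66033960788367
L [33.9966] [ 0.3578 -0.4775  0.1196]
lens [ 683.4121 -250.9946  212.3722] view [ 569.4181 -243.865   175.5683]
```

>>> send_rows:
  deltas: [0.0016, -0.0018, 0.001, 0, -0.003, 0, 0.022, 0.0016, -0.0018, 0.001, 0, -0.003, 0, 0.022, 0, 0, 0, 0, 0, 0, 0.022, 0, 0, 0, 0, 0, 0, 0.022, 0, 0, 0, 0, 0, 0, 0.022]

```text
time_s: 12.6
ee_pos: [556.6, -243.2, 175.1]
tcp_rot: [3.093, -0.1, 0.485]
force: [0.4, -0.0, -0.8]
width: 27.5
finger_force: 20.0
```

```bash
python3 - <<'E' | tail -12
from h import *
from scipy.spatial.transform import Rotation as R
o=readout.get_obs();print(o["ee_pos"],R.from_rotvec(o["tcp_rot"]).as_matrix().round(4),o["qvel"],o["width"])
s=avg("scene",4)
mont("pics/G.png",[(crop(s,145,190,45,50,7),0,0),(crop(s,220,165,55,70,6),330,0),(crop(s,295,140,60,60,2),672,0)])
E
```

```text
[ 556.5626 -243.2364  175.0505] [[ 0.9501 -0.0642  0.3053]
 [-0.0613 -0.9979 -0.0192]
 [ 0.3059 -0.0005 -0.9521]] [-0.0002  0.0006  0.0011 -0.001  -0.0009 -0.0003] 27.49045412781518
```

View pics/G.png

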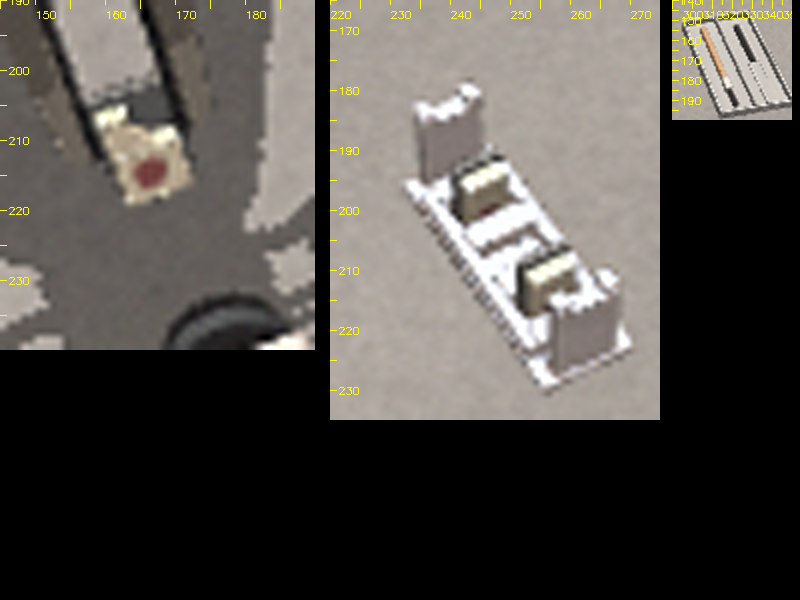

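The picture shows the chipped block upright in the gripper at about (165, 213). The other two blocks stand in their slots at about (241, 198) and (254, 212), and the brush lies in the empty tray compartment. Handing the job in.

```bash
python3 -c "
from workcell import order
print(order.close_job())"
```

```text
the job is handed in; nothing more can be done
None
```

The job is handed in: the brush lies lengthwise in the empty tray compartment, and the arm is holding the chipped block (the middle one) still, right way up, with its wax face square to the lens and, by my camera measurements, about 12 cm from the glass; the other two blocks are still in their slots.

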